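Tip open the orange-lidded bead box by its thumb tab

TASK

Open the clear bead box that has the orange lid: press its ribbed orange thumb tab all the way down so that the lid on the other side of the hinge tips up, then let go so that the lid stays up. Leave the grey-lidded box shut and the orange glitter shaker standing where it is.

Things in the scene. Friction and masses are not known exactly. Their poses are not given: they have to be found in the camera images.
- orange_lid (a joint): Hinge of the orange rocker lid (108 x 90 mm) of a fixed clear box 120 x 100 x 76 mm, wooden beads inside. Rad: 0 = shut, grows as the tab is pressed, stop at 0.8 = fully open; starts at 0 to 0.06. Stiff: stays where left; the tab's middle takes 3 to 5 N until the stop. Hinge axis level, 70 mm above the counter, at the box's tab end. The lid lies inside the walls, no edge to lift.
- orange_tab (a point): Ribbed orange thumb tab on the lid, a plate 58 (x) x 50 (y) x 5 mm past the box wall, towards the robot. Point: centre of its top face, 37 mm from the hinge axis. Axes are the lid's: y along the hinge, x from hinge to the lid's far end (level when shut), z out of the lid. Shut: the tab slopes up away from the box by 0.4 rad, point 87 mm up. Fully down: slopes down by 0.4 rad, point 58 mm up, free air beneath.
- grey_lid (a joint): Hinge of the grey lid on the second box, of the same build with grey lid and grey tab and coloured beads inside, rad: 0 = shut (starts at 0 to 0.06). To be left shut.
- shaker: Closed orange glitter shaker with a white cap, a loose upright cylinder 47 mm across and 86 mm tall, standing between the two boxes; origin at the centre of its underside, z up. To be left standing where it is.

How it is judged:
By the outcome, as a careful person would: the job done as asked, in the order asked, and still so for the second after the job is handed in, with the robot touching nothing.
It also fails if it takes over 32 s, if anything falls off the work surface, if the arm or the gripper's body presses on something with over 40 N, if the wrist force passes 120 N, or if a joint passes its speed limit or range.

ROBOT

A 7-joint arm with a two-finger parallel gripper is mounted at the origin on the work surface. World frame = base frame: x ahead of the robot, y to its left, z up, the work surface at z = 0. Lengths are in mm, angles in rad, forces in N, time in s.
With the tool pointing down it reaches from about 400 to 875 mm from the base axis. Payload 4.4 kg.
Tool frame: the origin (TCP) lies midway between the tips of the shut fingers; the grasp point (between the pads) lies ctrl.tcp_to_grasp behind it (ctrl.tcp_to_grasp is the distance from the TCP to the grasp point, in mm); z points along the fingers, y is the line along which they close (so a half turn about z gives the same grasp; the last joint's range is limited). The gripper opens to 85 mm and grips with 20 to 120 N. Pads are 22 mm wide; open, the fingers measure 114 mm over their backs; the gripper's body (76 mm by 85 mm) begins 54 mm behind the grasp point. The pads swing forward as they close: fully open they stand 13 mm farther back than shut.
Start: joints at [1.114, 0.628, 0.038, 1.517, -0.027, 0.996, -0.02], TCP at [247.631, -600.996, 231.313] pointing down, gripper open.
Joint ranges: [-3.06, 3.06], [-0.37, 2.12], [-1.25, 1.32], [0.18, 2.47], [-1.1, 4.24], [0.23, 1.98], [-2.94, 2.94]. Speed limits (rad/s): [2.57, 2.57, 3.14, 3.14, 3.14, 3.14, 3.14].

INTERFACE

Orientations are given as [roll, pitch, yaw] about the fixed x, y, z axes, in that order (R = Rz(yaw) Ry(pitch) Rx(roll)).
In Python, from cell import ctrl, get_image, get_calibration, workorder, boxes_of, place_of gives the robot as it stands.
- The arm moves only by the tool play_rows, never from a script. Its argument "series" is a list that holds one entry, the list of rows, each a list of 7 numbers: the shift along the world's x, y, z in cm, then the turn, a rotation vector about the world's x, y, z in degrees, then the closure, from 0 (fully open) to 1 (shut). A call has 1 to 20 rows; each row shifts and turns the commanded pose from where the row before left it; what a row does not reach is not made up. A row lasts 1/8 s, in which the tool goes at most 62.5 mm and 10.7 degrees, less where a joint would pass 70% of its speed; a pose out of reach is approached as far as the arm can. A call with a gripper value outside its range is refused whole. The fingers move at their own pace and stop on an object; the grip force is fixed at half the most. Time passes only in rows, so rows that do not move let the fingers close. It gives the time, the measured TCP pose, the force, the opening and the grip force at its end, in the units of the state.
- ctrl.read_state(): the state, without advancing time (a new reading comes with each control period).
- get_image(name): name is "side" or "top" or "wrist"; returns (picture, depth): 400x640x3 uint8, red, green, blue; 400x640 float32, mm along the optical axis (not along the pixel's ray), 0 where there is no reading.
- get_calibration(name): a dict with "K" (3x3 intrinsics, pixels), "R" (3x3) and "t" (3): a world point X has camera coordinates R X + t; the wrist camera has in their place "mount" (4x4, takes a point from camera to tool coordinates, whose origin is the TCP and whose axes are the flange's). Camera axes: x right, y down, z forward; pixel columns grow to the right and rows downward; lengths in mm; the calibration is good to about 2 mm. The wrist camera is an equidistant fisheye: a pixel r from the principal point sees the ray r / f radians off the axis. A picture is of the moment at which its call begins: read the wrist's pose just before it. get_calibration takes no time and is no camera call.
- workorder.finish_job(): hands the job in; it is judged then, once.
Trained networks look in the newest picture that a camera, given by its name, has taken for a name from the list of things; names that differ only in an ending like _2 or _b are one class to them, and where a whole thing is asked for, a point or a joint stands for the part that bears it (a point fixed in the world has none). Each returns a list of dicts, best first, with "p" (0 to 1); they miss things now and then, are a little off and sometimes report something else, mostly with a low value. They report only what shows in the picture. A call takes as long as a camera call.
- boxes_of(target, camera): "pixel" ([column, row] in pixels, amid what is visible of it).
- place_of(target, camera): "pixel" ([column, row] in pixels: a listed point, or the origin of a listed thing).
The state is a dict: "clock": time; "qpos": joint angles; "qd": joint speeds; "tau": joint torques, N m; "eef_pos": TCP position; "tool_rot": TCP orientation; "force": force on the tool from outside, world axes, zero at the start; "torque": the same for the moment, N m; "width": finger opening in mm; "gripper_force": force on a finger pad.
Only numpy, scipy, OpenCV 4.12 (cv2) and the standard library are available. Lean on these libraries where they do the work, as an engineer would, in place of code of your own. Each camera call takes 0.05 s, during which the arm holds its last target. There are 200 camera calls.

## Working session

There is one attempt and no reset: what is moved stays moved. The work goes in short steps, Python scripts to look and compute and a tool call to move; the robot and the scene stay as the last step left them, time stands still between calls to the robot, and variables do not carry over. Pictures are saved under pics/ and viewed, at most 10 in all, crops included, and the job is handed in when it is done.

Besides the shell and the picture viewer there is one more tool, called after "Emit:" as name(argument=value, ...), one argument or row to a line, values as JSON. play_rows: Moves the arm, as the interface text tells. Its arguments: {"type":"object","properties":{"series":{"type":"array"}},"required":["series"]}

```bash
mkdir -p pics; cat > h.py <<'E'
import numpy as np, cv2
from cell import ctrl,get_image,get_calibration,workorder,boxes_of,place_of
def w(cam,px,depth):
    c=get_calibration(cam);K,R,t=map(np.array,(c["K"],c["R"],c["t"]))
    u,v=int(round(px[0])),int(round(px[1]))
    p=depth[max(v-2,0):v+3,max(u-2,0):u+3];d=np.median(p[p>0]) if (p>0).any() else 0
    return R.T@(np.linalg.inv(K)@np.array([px[0],px[1],1])*d-t.ravel())
E
python3 - <<'E'
from h import *
np.set_printoptions(precision=1,suppress=True)
ims=[]
for cam in("top","side"):
    im,d=get_image(cam); ims.append(im); np.save(cam,d)
    for f,t in((place_of,"orange_tab"),(boxes_of,"orange_tab"),(boxes_of,"orange_lid"),(boxes_of,"grey_lid"),(boxes_of,"shaker")):
        for r in f(t,cam)[:2]: print(cam,f.__name__,t,np.array(r["pixel"]),round(r["p"],2),w(cam,r["pixel"],d))
    cv2.imwrite(f"pics/{cam}.png",im[:,:,::-1])
print(ctrl.read_state(),ctrl.tcp_to_grasp)
E
```

```text
top call orange_tab [417.2 198.9] 0.72 [ 550.7 -201.9   88.5]
top call orange_tab [418.5 167.2] 0.73 [ 624.6 -210.4   74.1]
top call orange_tab [332.2 140.9] 0.25 [683.8 -19.3  86.3]
top call orange_lid [416.1 168.6] 0.58 [ 621.5 -205.    73.7]
top call grey_lid [228.4 202.8] 0.55 [548.9 210.9  74. ]
top call shaker [330.8 140.9] 0.71 [683.9 -16.2  86.3]
side call orange_tab [371.  258.5] 0.79 [ 563.1 -197.1   82.4]
side call orange_tab [413.4 255.9] 0.86 [ 626.2 -209.7   72.5]
side call orange_tab [378.5 197. ] 0.48 [692.5 -32.5  57.5]
side call orange_lid [409.1 256.5] 0.84 [ 620.9 -207.1   71.5]
side call grey_lid [257.5 155.2] 0.7 [543.3 219.9  73.3]
side call shaker [378.1 195.6] 0.58 [692.  -31.6  60.1]
{'clock': 0.6, 'qpos': array([ 1.1,  0.6,  0. ,  1.5, -0. ,  1. , -0. ]), 'qd': array([ 0., -0.,  0.,  0.,  0., -0., -0.]), 'tau': array([ -0. , -56.3,   1.2, -19.4,   0. ,   0. ,   0. ]), 'eef_pos': array([ 247.6, -601. ,  231.3]), 'tool_rot': array([ 3.1, -0. ,  0.4]), 'force': array([0.4, 0.3, 0.6]), 'torque': array([-0.,  0.,  0.]), 'gripper_force': 0.0, 'width': 85.20546199385666} 18.700000000000003
```

View pics/top.png

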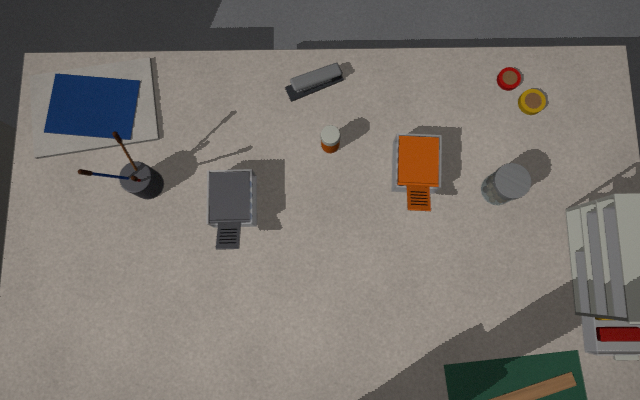

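View pics/side.png

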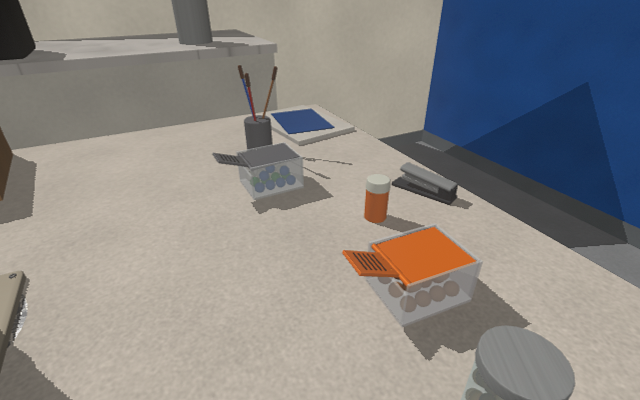

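```bash
python3 - <<'E'
from h import *
np.set_printoptions(precision=1,suppress=True)
im=cv2.imread("pics/top.png");d=np.load("top.npy")
m=cv2.inRange(cv2.cvtColor(im,cv2.COLOR_BGR2HSV),(5,170,60),(20,255,255))
P=np.array([w("top",(u,v),d) for v in range(130,215) for u in range(390,450) if m[v,u]])
P=P[(P[:,2]>55)&(P[:,2]<110)]
lid=P[P[:,0]>585]; tab=P[P[:,0]<572]
r=cv2.minAreaRect(lid[:,:2].astype(np.float32));print("lid",r,lid.mean(0))
print("tab",cv2.minAreaRect(tab[:,:2].astype(np.float32)),tab.mean(0))
A=np.c_[tab[:,:2],np.ones(len(tab))];print(np.linalg.lstsq(A,tab[:,2],rcond=None)[0])
for x in range(520,690,10):
    q=P[(abs(P[:,0]-x)<5)]
    if len(q):print(x,q[:,1].min(),q[:,1].max(),np.median(q[:,2]))
print(ctrl.read_state()["tool_rot"])
j=w("top",(512,182),d);print("jar",j)
E
```

```text
lid ((640.6726684570312, -209.9638214111328), (89.09962463378906, 110.69666290283203), 87.05732727050781) [ 640.5 -209.7   74. ]
tab ((549.8997802734375, -204.30747985839844), (48.25654602050781, 47.85603713989258), 84.71676635742188) [ 547.6 -203.8   88.7]
[ -0.4   0.  298.1]
530 -225.67866321735 -180.48992776530008 94.93113994301322
540 -226.85258379681883 -181.0721681111792 91.37461378492995
550 -228.2490001801562 -179.76397000973606 88.64756567401024
560 -229.73653475908066 -180.93726813452994 83.90954079548636
570 -228.73250207199226 -181.70788477044525 79.30730555169501
580 -249.56549027745268 -181.332685114632 75.3713196402245
590 -249.93440309673488 -163.44276259008555 73.76223352603307
600 -250.6409814097693 -164.03108600257985 73.12511744762385
610 -250.8386552366762 -164.27643013643413 73.36257046914001
620 -251.6755199589974 -164.63674622275923 73.50629627665661
630 -253.99863230354154 -164.8596478833896 73.84017231348241
640 -254.63462950728345 -165.20043957067404 74.06656475380026
650 -255.07735588460693 -165.6323828234405 74.22140996242749
660 -255.63683260201717 -168.20812674040295 74.39847972727485
670 -256.046469781745 -168.4411730554635 74.41420203092697
680 -256.6684215442068 -168.78161171179025 74.62428140483391
[ 3.1 -0.   0.4]
jar [ 581.1 -400.4  112.1]
```

Emit:
play_rows(
  series=[
    [[2.5,3.3,0,0,0,-2.1,1],[2.5,3.3,0,0,0,-2.1,1],[2.5,3.3,0,0,0,-2.1,1],[2.5,3.3,0,0,0,-2.1,1],[2.5,3.3,0,0,0,-2.1,1],[2.5,3.3,0,0,0,-2.1,1],[2.5,3.3,0,0,0,-2.1,1],[2.5,3.3,0,0,0,-2.1,1],[2.5,3.3,0,0,0,-2.1,1],[2.5,3.3,0,0,0,-2.1,1],[2.5,3.3,-2,0,0,-2.1,1],[2.3,3.4,-3,0,0,-2.1,1],[0,0,0,0,0,0,1]],
  ],
)

```text
clock: 2.22
eef_pos: [546.4, -198.8, 179.0]
tool_rot: [-3.138, 0.003, -0.042]
force: [0.3, -0.1, 0.1]
width: 0.2
gripper_force: 0.0
```

Emit:
play_rows(
  series=[
    [[0,-0.5,-3,0,0,0,1],[0,0,-3,0,0,0,1],[0,0,-1.5,0,0,0,1],[0,0,-0.7,0,0,0,1],[0,0,-0.5,0,0,0,1],[0,0,-0.4,0,0,0,1],[0,0,-0.4,0,0,0,1],[0,0,-0.4,0,0,0,1],[0,0,-0.4,0,0,0,1],[0,0,-0.4,0,0,0,1],[0,0,-0.2,0,0,0,1],[0,0,0,0,0,0,1]],
  ],
)

```text
clock: 3.72
eef_pos: [545.9, -208.9, 72.0]
tool_rot: [-3.142, -0.0, -0.049]
force: [0.3, -0.9, 0.4]
width: 0.4
gripper_force: 0.0
```

```bash
python3 - <<'E'
from h import *
im,d=get_image("side");cv2.imwrite("pics/s2.png",cv2.resize(im[150:350,280:520,::-1],None,fx=3,fy=3))
E
```

```text
(no output)
```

View pics/s2.png

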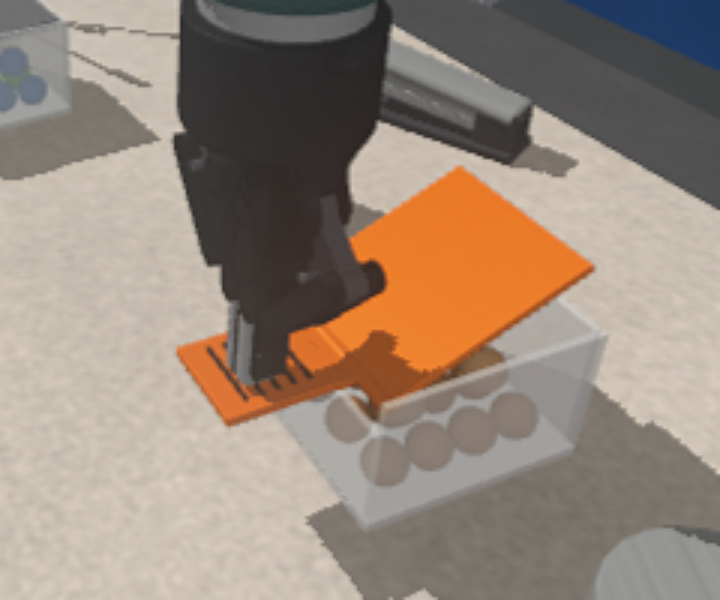

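The lid is about half open, with the fingertips on the ribs in the middle of the tab at crop (255,375). I'll keep pressing.

Emit:
play_rows(
  series=[
    [[-0.1,0,-0.3,0,0,0,1],[-0.1,0,-0.3,0,0,0,1],[-0.1,0,-0.2,0,0,0,1],[0,0,-0.2,0,0,0,1]],
  ],
)

```text
clock: 4.28
eef_pos: [542.6, -209.1, 62.3]
tool_rot: [3.141, -0.0, -0.049]
force: [0.8, -0.7, 3.5]
width: 0.1
gripper_force: 1.4
```

Emit:
play_rows(
  series=[
    [[0,0,-0.2,0,0,0,1],[0,0,-0.2,0,0,0,1]],
  ],
)

```text
clock: 4.53
eef_pos: [542.4, -209.1, 58.1]
tool_rot: [3.142, 0.0, -0.049]
force: [0.6, 1.0, 3.2]
width: -0.0
gripper_force: 1.4
```

Emit:
play_rows(
  series=[
    [[0,0,-0.1,0,0,0,1],[0,0,-0.1,0,0,0,1]],
  ],
)

```text
clock: 4.78
eef_pos: [542.5, -209.0, 56.2]
tool_rot: [-3.142, 0.0, -0.049]
force: [0.5, 0.5, 6.0]
width: -0.0
gripper_force: 2.8
```

Emit:
play_rows(
  series=[
    [[0,0,-0.1,0,0,0,1],[0,0,-0.1,0,0,0,1]],
  ],
)

```text
clock: 5.03
eef_pos: [542.6, -209.1, 55.7]
tool_rot: [-3.142, -0.0, -0.049]
force: [-4.2, 1.8, 20.8]
width: -0.0
gripper_force: 10.1
```

Emit:
play_rows(
  series=[
    [[0,0,-0.1,0,0,0,1],[0,0,0,0,0,0,1]],
  ],
)

```text
clock: 5.28
eef_pos: [542.7, -209.1, 55.7]
tool_rot: [-3.142, -0.001, -0.049]
force: [-3.4, 1.3, 21.6]
width: -0.2
gripper_force: 11.0
```

The force jumped to 21 N and the tool stopped moving, so the tab is at its stop. I'll lift clear, back away and check.

Emit:
play_rows(
  series=[
    [[0,0,0.5,0,0,0,1],[-0.5,0,1.5,0,0,0,1],[-1.5,0,3,0,0,0,1],[-2,0,4,0,0,0,1],[-2,0,4,0,0,0,1],[-3,-3,3,0,0,0,1],[-3,-3,1,0,0,0,1],[0,0,0,0,0,0,1],[0,0,0,0,0,0,1]],
  ],
)

```text
clock: 6.4
eef_pos: [422.5, -268.3, 223.3]
tool_rot: [-3.141, 0.0, -0.049]
force: [0.9, 0.8, 0.2]
width: 0.2
gripper_force: 0.0
```

```bash
python3 - <<'E'
from h import *
np.set_printoptions(precision=2,suppress=True)
im,d=get_image("side");cv2.imwrite("pics/s3.png",im[:,:,::-1])
m=cv2.inRange(cv2.cvtColor(im,cv2.COLOR_RGB2HSV),(5,170,60),(20,255,255))
P=np.array([w("side",(u,v),d) for v in range(150,330) for u in range(330,500) if m[v,u]])
P=P[(abs(P[:,1]+210)<38)]
for lo,hi in((605,645),(535,570)):
    q=P[(P[:,0]>lo)&(P[:,0]<hi)&(P[:,2]>30)]
    if len(q)>10:
        for _ in range(4):
            f=np.polyfit(q[:,0],q[:,2],1);r=abs(np.polyval(f,q[:,0])-q[:,2]);q=q[r<max(4,2*r.std())]
        print(lo,len(q),np.arctan(f[0]))
print(ctrl.read_state()["force"])
E
```

```text
Traceback (most recent call last):
  File "h.py", line 4, in w
    c=get_calibration(cam);K,R,t=map(np.array,(c["K"],c["R"],c["t"]))
ValueError: time passes only in moves, steps and waits
```

View pics/s3.png

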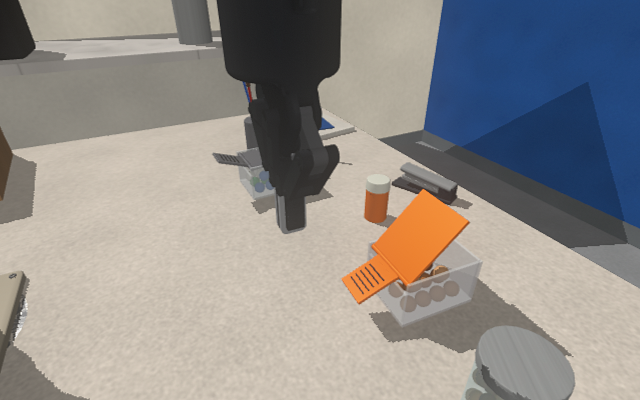

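The orange lid stands tipped up at (420,235), the shaker is upright at (376,198), and the tool is clear. I'll check the lid angle numerically.

```bash
python3 - <<'E'
from h import *
im,d=get_image("side");c=get_calibration("side");K,R,t=map(np.array,(c["K"],c["R"],c["t"]))
m=cv2.inRange(cv2.cvtColor(im,cv2.COLOR_RGB2HSV),(5,170,60),(20,255,255))
v,u=np.nonzero((cv2.erode(m,np.ones((3,3)))>0)&(d>0))
P=((np.linalg.inv(K)@np.c_[u,v,np.ones(len(u))].T*d[v,u]).T-t.ravel())@R
P=P[abs(P[:,1]+210)<38]
for lo,hi in((605,645),(535,570)):
    q=P[(P[:,0]>lo)&(P[:,0]<hi)&(P[:,2]>30)&(P[:,2]<170)]
    for _ in range(4):
        f=np.polyfit(q[:,0],q[:,2],1);r=abs(np.polyval(f,q[:,0])-q[:,2]);q=q[r<=max(3,2*r.std())]
    print(lo,len(q),np.arctan(f[0]))
print(ctrl.read_state()["force"],ctrl.read_state()["clock"])
E
```

```text
605 1873 0.8003811019977435
535 280 0.4065578954494264
[ 0.69996791  0.37936131 -0.53777064] 6.5
```

The lid measures 0.80 rad and the tab slopes down 0.41 rad, so it is fully open.

```bash
python3 -c "
from cell import workorder
print(workorder.finish_job())"
```

```text
the job is handed in; nothing more can be done
None
```

The orange lid is fully open at 0.80 rad and stayed up after release; the shaker is still standing, the grey-lidded box was not touched, and the job was handed in at about 6.5 s.

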